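# Hang the washed chip pail on the drip stand

### The job

Raise the chip pail's folded-down wire bail upright while the pail stays standing on the table, then lift the pail by the bail and hang it on the two prongs of the drip stand, slid fully back into the covered seat of the prongs so that it hangs freely. Go gently: the prong wires are light, so feel for them, never load them with more than 15 N and do not drop or swing the pail onto them. Leave everything else on the table alone.

Things in the scene. Friction and masses are not known exactly. Their poses are not given: they have to be found in the camera images.
- pail: Open round stainless pail, 90 mm high, outer diameter 90 mm at the rim, 72 mm at the foot, 3 mm wall, 0.27 to 0.48 kg with bail. Origin at the centre of its underside, z up its axis. The bail's two pivots are on its y axis, 78 mm above the origin, 47 mm to either side. The folded bail lies out to its +x side.
- bail (a joint): Hinge angle of the bail about the pail's y axis, rad: 0 = folded down (crown out to the pail's +x, 16 degrees below level, on a stop), 1.85 = upright over the pail, more = leaning to the -x side (up to 3.7). It swings almost freely and falls back when let go.
- bail_grip (a point): Centre of the bail's crown, 100 mm from the pivot axis, in the middle of a red sleeve, 12 mm in diameter, 36 mm long, parallel to the pail's y axis, that turns on the wire. To either side the bare wire, 5 mm in diameter, runs straight to 44 mm from the centre, then the legs bend out and down to the pivots (53 mm). Folded, it is 96 mm out from the pail's axis, 50 mm above the table; its axes turn with the bail.
- sleeve: The red grip sleeve itself; origin at its centre (the same point as bail_grip). It turns on the wire with slight damping, so the pail can swing below a hand that holds it; the swing dies away in a second or two. Carry the pail in from the prongs' open tips: with this sleeve 280 to 305 mm above the table the bail passes over the tips and the rim (88 mm below an upright bail's crown) under the prongs at any clamp setting.
- stand: Drip stand, fixed: steel tray 170 x 150 mm, 12 mm high, origin at its underside's centre. A post 98 mm out on its +x side carries an arm on a blue clamp: two blue wire prongs, 6 mm in diameter, level, tips to -x, 32 mm either side of the stand's xz plane (58 mm clear between, so a gripper holding the sleeve fits). They may not be loaded with more than 15 N.
- seat (a point): Point fixed to the stand, above its origin, where the bail wire's centre (the crown) lies when hung, if the clamp is at its LOWEST setting (225 mm up). The clamp is really 0 to 36 mm higher, an amount that is NOT reported: lower the bail until contact is felt. Behind the seat the prongs rise as a back stop (5 to 16 mm to +x); a wire roof 28 mm above the prongs' seat covers it.
- run (a point): Point fixed to the stand, on the middle of the prongs' level run: the bail crown's centre when first laid there, again for the LOWEST clamp setting; 35 mm to -x of the seat and 6 mm higher. The run goes from 55 to 14 mm before the seat, then ramps down into it; tips at 66 mm turn up 12 mm. The roof reaches to 11 mm before the seat: lay the bail on the run, slide it in under the roof (11 mm play).
- dip_cup: White dip cup, 60 mm in diameter, 36 mm high, origin under its centre; leave alone.
- bowl: Glass bowl, 200 mm in diameter, 75 mm high, origin under its centre; leave alone.
- sauce_cup: Terracotta dip cup, 60 mm in diameter, 36 mm high, origin under its centre; leave alone.
- tray_box: Open cardboard tray, 110 x 160 mm, 45 mm high, origin under its centre; leave alone.

How it is judged:
By the outcome, as a careful person would: the job done as asked, in the order asked, and still so for the second after the job is handed in, with the robot touching nothing.
It also fails if it takes over 72 s, if anything falls off the work surface, if the arm or the gripper's body presses on something with over 40 N, if the wrist force passes 120 N, or if a joint passes its speed limit or range.

### The arm

A 7-joint arm with a two-finger parallel gripper is mounted at the origin on the work surface. World frame = base frame: x ahead of the robot, y to its left, z up, the work surface at z = 0. Lengths are in mm, angles in rad, forces in N, time in s.
With the tool pointing down it reaches from about 425 to 975 mm from the base axis. Payload 16.7 kg.
Tool frame: the origin (TCP) lies at the very end of the fingers, on their centre line; the grasp point (between the pads) lies 19 mm behind it; z points along the fingers, y is the direction in which the jaws open and shut (so a half turn about z gives the same grasp; the last joint's range is limited). The gripper opens to 85 mm and grips with 20 to 120 N. Pads are 22 mm wide; open, the fingers measure 114 mm over their backs; the gripper's body (76 mm by 85 mm) begins 54 mm behind the grasp point. The pads swing forward as they close: fully open they stand 13 mm farther back than shut.
Start: joints at [1.169, 0.426, 0.074, 1.606, -0.034, 1.111, -0.067], TCP at [168.145, -653.685, 231.302] pointing down, gripper open.
Joint ranges: [-2.85, 2.85], [-0.5, 2.14], [-1.23, 1.37], [0.21, 2.46], [-1.02, 4.16], [0.16, 2.05], [-2.73, 2.73]. Speed limits (rad/s): [1.89, 1.89, 2.39, 2.39, 3.01, 3.01, 3.01].

### API

Orientations are given as a 3x3 rotation matrix whose columns are the frame's x, y, z axes.
In Python, from plant import * gives the robot as it stands. The module is installed in compiled form; this text tells all that it offers.
- The arm moves only by the tool play_rows, never from a script. Its argument "deltas" is text: rows parted by semicolons, each of 4 numbers parted by spaces: the shift along the world's x, y, z in mm, then the turn about the world's z in rad. In form: x y z yaw; .... A call has 1 to 12 rows; each row shifts and turns the commanded pose from where the row before left it; what a row does not reach is not made up. A row lasts 1/8 s, in which the tool goes at most 62.5 mm and 10.7 degrees, less where a joint would pass 70% of its speed; a pose out of reach is approached as far as the arm can. A call with a gripper value outside its range is refused whole. "gripper" is the opening in per cent of the stroke, from 0 (shut) to 100 (fully open), set as the call begins (left out, the last holds). The fingers move at their own pace and stop on an object; "squeeze" is the grip in N (left out, the last holds). Time passes only in rows, so rows that do not move let the fingers close. It gives the time, the measured TCP pose, the force and the opening at its end, in the units of the state.
- observe(): the state, without advancing time (a new reading comes with each control period).
- capture(name): name is "scene" or "top"; returns (picture, depth): 480x640x3 uint8, red, green, blue; 480x640 float32, mm along the optical axis (not along the pixel's ray), 0 where there is no reading.
- camera_info(name): a dict with "fx", "fy", "cx", "cy" (pixels), "k1" (the pictures are not rectified: a ray, as slopes to the right and down, at radius r is drawn at 1 + k1 r^2 times it, then the intrinsics apply), "extrinsics" (4x4, takes a point from world to camera coordinates). Camera axes: x right, y down, z forward; pixel columns grow to the right and rows downward; lengths in mm; the calibration is good to about 2 mm. A picture is of the moment at which its call begins. camera_info takes no time and is no camera call.
- finish_job(): hands the job in, once; it reports no verdict.
The state is a dict: "t": time; "qpos": joint angles; "qvel": joint speeds; "joint_efforts": joint torques, N m; "eef_pos": TCP position; "eef_rot": TCP orientation; "wrist_force": force on the tool from outside, world axes, zero at the start; "moment": the same for the moment, N m; "width": finger opening in mm.
Only numpy, scipy, OpenCV 4.12 (cv2) and the standard library are available. Lean on these libraries where they do the work, as an engineer would, in place of code of your own. Each camera call takes 0.05 s, during which the arm holds its last target. There are 200 camera calls.

## Working session

There is one attempt and no reset: what is moved stays moved. The work goes in short steps, Python scripts to look and compute and a tool call to move; the robot and the scene stay as the last step left them, time stands still between calls to the robot, and variables do not carry over. Pictures are saved under pics/ and viewed, about 8 in all and at most 12, crops included, and the job is handed in when it is done.

Besides the shell and the picture viewer there is one more tool, called after "Emit:" in YAML: its name, and indented under it one key for each argument. play_rows: Moves the arm, as the interface text tells. Its arguments: {"type":"object","properties":{"deltas":{"type":"string"},"gripper":{"type":"number"},"squeeze":{"type":"number"}},"required":["deltas"]}

```bash
mkdir -p pics
cat > h.py <<'E'
from plant import *
import numpy as np, cv2
def cast(name,u,v,z=None,d=None):
    c=camera_info(name);E=np.array(c["extrinsics"])
    x=(u-c["cx"])/c["fx"];y=(v-c["cy"])/c["fy"];a,b=x,y
    for _ in range(20):
        s=1+c["k1"]*(a*a+b*b);a,b=x/s,y/s
    R=E[:3,:3].T;o=-R@E[:3,3];r=R@np.array([a,b,1.])
    return o+r*(d if d is not None else (z-o[2])/r[2])
def proj(name,p):
    c=camera_info(name);E=np.array(c["extrinsics"]);q=E[:3,:3]@np.array(p,float)+E[:3,3]
    a,b=q[:2]/q[2];s=1+c["k1"]*(a*a+b*b)
    return a*s*c["fx"]+c["cx"],b*s*c["fy"]+c["cy"]
def cloud(name,dep):
    # world point per pixel
    c=camera_info(name);E=np.array(c["extrinsics"])
    v,u=np.mgrid[:480,:640];x=(u-c["cx"])/c["fx"];y=(v-c["cy"])/c["fy"];a,b=x,y
    for _ in range(20):
        s=1+c["k1"]*(a*a+b*b);a,b=x/s,y/s
    P=np.stack([a*dep,b*dep,dep],-1)-E[:3,3]
    return P@E[:3,:3]
def snap(name,fn):
    im,d=capture(name);cv2.imwrite(f"pics/{fn}.png",im[:,:,::-1]);np.save(f"pics/{fn}.npy",d);return im,d
E
python3 - <<'E'
from h import *
np.set_printoptions(suppress=True,precision=1)
for n in("top","scene"):
    im,d=snap(n,n+"0")
    c=camera_info(n);E=np.array(c["extrinsics"]);print(n,c["fx"],c["k1"],-E[:3,:3].T@E[:3,3])
    P=cloud(n,d);hsv=cv2.cvtColor(im,cv2.COLOR_RGB2HSV).astype(int)
    for k,m in dict(red=((hsv[...,0]<6)|(hsv[...,0]>174))&(hsv[...,1]>150)&(hsv[...,2]>80),blue=(abs(hsv[...,0]-110)<14)&(hsv[...,1]>120)&(hsv[...,2]>50)).items():
        N,L,S,C=cv2.connectedComponentsWithStats(m.astype(np.uint8))
        for i in range(1,N):
            if S[i,4]>15: 
                q=P[(L==i)&(d>0)];print(k,S[i],C[i],np.median(q,0) if len(q) else None)
s=observe();print({k:np.array(s[k]) for k in("t","eef_pos","eef_rot","wrist_force","width")})
E
```

```text
top 597.0958823396677 -0.10861855987453128 [ 318.2   20.6 1720.2]
red [414 155   3   9  18] [415.3 159.4] [ 801.3 -266.7  131.2]
red [237 234  10   7  24] [241.1 237.3] [579.6 213.1  59.3]
blue [381 197  28  65 291] [392.4 214.6] [ 654.1 -184.   199.4]
blue [414 219   5  37  66] [415.6 236.7] [ 568.4 -245.4  245.1]
scene 439.9254387864345 -0.055317856255902055 [1580.2 -129.1  980.7]
red [178 165  14   5  50] [184.4 167. ] [-595.9 -551.2 -167. ]
red [378 263   8   7  24] [381.4 265.8] [580.9 212.5  55.7]
red [221 308  25  50 805] [232.7 334.4] [ 826.  -246.4  102.2]
blue [319 124  34  35 973] [335.3 141.8] [-549.4  273.7  -69.1]
blue [ 522  151  118   43 3276] [579.1 172.5] [ 217.3 1120.1  115.1]
blue [231 211  29  63 326] [246.1 257.4] [ 670.2 -190.4  194.7]
blue [223 215   7  29  40] [226.3 227.8] [ 585.  -245.2  254.4]
{'t': array(0.1), 'eef_pos': array([ 168. , -653.4,  230.7]), 'eef_rot': array([[ 1. ,  0.2, -0. ],
       [ 0.2, -1. ,  0. ],
       [-0. , -0. , -1. ]]), 'wrist_force': array([-0.2,  0.9, -0.5]), 'width': array(85.3)}
```

View pics/top0.png

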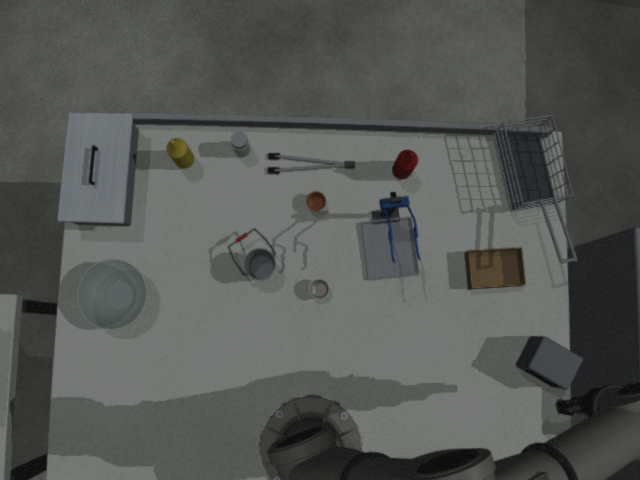

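View pics/scene0.png

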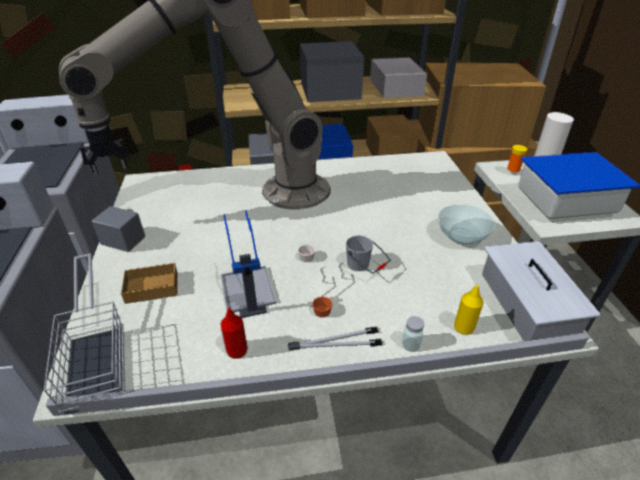

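The top view shows the pail at about (260,263), with its red sleeve at (241,237) up and to the left. The stand tray is at about (389,248), with the post and clamp at (392,205) and the prong tips pointing down the image at about (392,260) and (417,256). The scene view agrees. Next I'll enlarge both areas.

Run:
```python
from h import *
np.set_printoptions(suppress=True,precision=1)
t=cv2.imread("pics/top0.png");s=cv2.imread("pics/scene0.png")
f=lambda im,x,y,w,h:cv2.resize(im[y:y+h,x:x+w],(400,300),interpolation=cv2.INTER_CUBIC)
cv2.imwrite("pics/crop1.png",np.vstack([np.hstack([f(t,200,213,100,75),f(t,350,185,120,90)]),np.hstack([f(s,330,225,80,60),f(s,200,200,120,90)])]))
print("sleeve z50",cast("top",241.1,237.3,50),cast("scene",381.4,265.8,50))
```

```text
sleeve z50 [581.6 213.9  50. ] [573.7 214.3  50. ]
```

View pics/crop1.png

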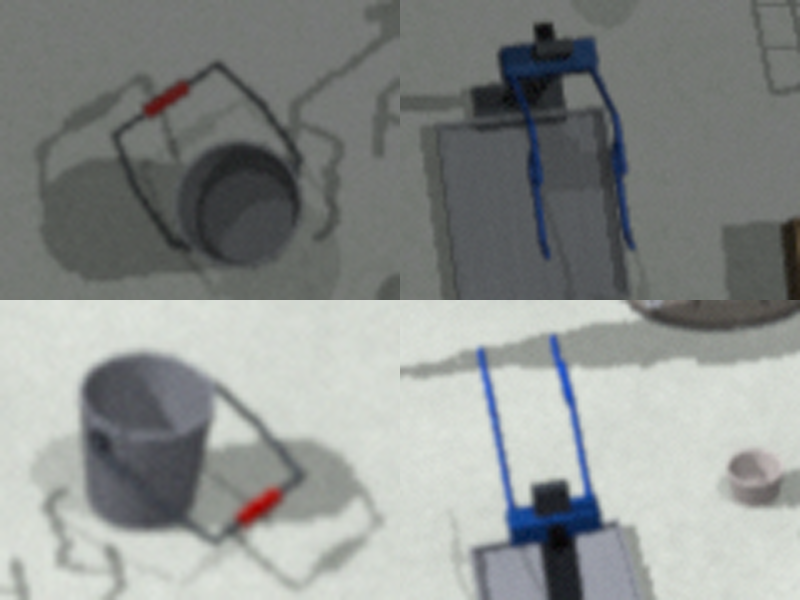

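The crop shows the bail's crown corners at about (228.8,246.8) and (254.3,229.3) and the pivots at about (243.8,274.3) and (274.5,253). The prongs are bent in profile, with roof pieces partway along, and nothing crosses between them. I'll triangulate these.

Run:
```python
from h import *
np.set_printoptions(suppress=True,precision=1)
def ray(n,p):
    o=cast(n,*p,d=0);r=cast(n,*p,d=1)-o;return o,r/np.linalg.norm(r)
def tri(a,b):
    (o1,r1),(o2,r2)=ray("top",a),ray("scene",b)
    k=np.linalg.lstsq(np.stack([r1,-r2],1),o2-o1,rcond=None)[0];p,q=o1+r1*k[0],o2+r2*k[1];return (p+q)/2,np.linalg.norm(p-q)
print("sleeve",tri((241.1,237.3),(381.4,265.8)))
print("tipL",tri((393.5,262.4),(246.5,211.1)));print("tipR",tri((419.6,259.1),(224.6,214.4)))
print("baseL",tri((384.5,207.5),(257.6,259.4)));print("baseR",tri((408.5,206.6),(233.6,263)))
a,b=cast("top",228.75,246.75,50),cast("top",254.25,229.25,50);print("crown",a,b,(a+b)/2,np.degrees(np.arctan2(*(a-b)[[1,0]])))
a,b=cast("top",243.75,274.25,78),cast("top",274.5,253,78);print("piv",a,b,(a+b)/2,np.linalg.norm(a-b),np.degrees(np.arctan2(*(a-b)[[1,0]])))
print("rim",cast("top",260,263.5,90))
# tray by gray mask & depth
im=cv2.imread("pics/top0.png");d=np.load("pics/top0.npy");P=cloud("top",d)
for v in range(225,280,10):
    print(v,im[v,355:425:3].mean(1).astype(int))
for p in((361,222),(416,218),(418,276),(367,279)):print(p,cast("top",*p,12))
```

```text
sleeve (array([580.5, 212.6,  56.2]), np.float64(1.146086768265756))
tipL (array([ 497.8, -189.6,  250.9]), np.float64(1.353815099887433))
tipR (array([ 507.6, -253.7,  252.8]), np.float64(3.1975879139617014))
baseL (array([ 649.6, -170.8,  191.2]), np.float64(6.7804257177865095))
baseR (array([ 654.1, -235.4,  190.4]), np.float64(4.608728654172389))
crown [553.5 247.6  50. ] [605.8 177.6  50. ] [579.6 212.6  50. ] 126.7600198790823
piv [474.2 198.6  78. ] [535.8 116.   78. ] [505.  157.3  78. ] 103.07947133260176 126.70357540962058
rim [504. 154.  90.]
225 [112  89  72  89  88  89  89  87  91  89  87  59  74  78  75  84  88  84
  66  91  60 118 119 116]
235 [117  86  82  90  90  91  90  91  87  91  89  57  57  78  77  79  76  75
  75  47  44  97 120 118]
245 [115 113  88  87  92  89  91  91  91  88  88  89  62  83  88  89  89  89
  88  67  55 113 118 116]
255 [117 118  89  74  90  90  90  89  87  89  89  88  61  83  81  88  91  89
  90  67  63  54 116 117]
265 [120 116  97  88  84  92  90  90  92  87  90  88  90  88  87  77  88  89
  88  89  65 100 110 115]
275 [116 117 116  85  69  91  92  93  89  93  90  90  85  90  90  75  85  81
  89  94  93 100 100 104]
(361, 222) [ 642.9 -128.6   12. ]
(416, 218) [ 659.8 -290.1   12. ]
(418, 276) [ 489.5 -296.1   12. ]
(367, 279) [ 476.9 -148.4   12. ]
```

Emit:
play_rows:
  deltas: "0 0 45 0; 10 0 45 0; 20 10 45 0.1; 30 20 30 0.15; 40 30 0 0.17; 40 35 0 0.17; 40 35 0 0.17; 40 35 0 0.17; 40 35 0 0.17; 40 35 0 0.17; 40 35 0 0.17; 40 35 0 0.17"
  gripper: 35
  squeeze: 40

```text
t: 1.6
eef_pos: [549.1, -347.4, 396.1]
eef_rot: [[-0.292, 0.956, -0.0], [0.956, 0.292, 0.0], [0.0, -0.0, -1.0]]
wrist_force: [-0.5, -0.7, -0.6]
width: 29.9
```

Emit:
play_rows:
  deltas: "5 45 0 0.1; 5 50 0 0.1; 5 50 0 0.1; 5 50 0 0.1; 5 50 0 0.1; 0 50 0 0; 0 50 0 0; 0 50 0 0; 0 50 0 0; 0 50 0 0; 0 0 0 0; 0 0 0 0"

```text
t: 3.1
eef_pos: [573.1, 145.9, 396.0]
eef_rot: [[-0.711, 0.703, -0.001], [0.703, 0.711, -0.0], [0.0, -0.001, -1.0]]
wrist_force: [0.2, -0.3, -0.1]
width: 29.9
```

Emit:
play_rows:
  deltas: "3 35 -20 -0.075; 3 32 -40 -0.075; 0 0 -55 0; 0 0 -55 0; 0 0 -50 0; 0 0 -40 0; 0 0 -20 0; 0 0 0 0"

```text
t: 4.1
eef_pos: [579.0, 212.4, 115.7]
eef_rot: [[-0.597, 0.802, -0.002], [0.802, 0.597, -0.001], [0.0, -0.002, -1.0]]
wrist_force: [-0.1, -0.3, -0.1]
width: 29.8
```

Run:
```python
from h import *
np.set_printoptions(suppress=True,precision=2)
im,d=snap("scene","s1");snap("top","t1")
t=cv2.imread("pics/top0.png");s=im[:,:,::-1];t=cv2.imread("pics/t1.png")
f=lambda im,x,y,w,h:cv2.resize(im[y:y+h,x:x+w],(400,300),interpolation=cv2.INTER_CUBIC)
cv2.imwrite("pics/crop2.png",np.hstack([f(s,320,205,100,75),f(t,200,213,100,75)]))
hsv=cv2.cvtColor(im,cv2.COLOR_RGB2HSV).astype(int)[240:290,350:420]
m=((hsv[...,0]<6)|(hsv[...,0]>174))&(hsv[...,1]>150);v,u=np.nonzero(m);print(len(u),u.mean()+350,v.mean()+240)
s=observe();print(s["eef_pos"],s["qpos"],np.degrees(np.arctan2(s["eef_rot"][1][1],s["eef_rot"][0][1])))
p=np.array(s["eef_pos"]);print("tcp px scene",proj("scene",p),"top",proj("top",p))
```

```text
22 381.54545454545456 265.8636363636364
[580.03 213.38 117.74] [ 0.02  0.53 -0.63  1.81  0.38  0.93 -0.13] 36.692606258753756
tcp px scene (np.float64(383.50924127698954), np.float64(250.67556677488454)) top (np.float64(238.564069075464), np.float64(233.8989629494063))
```

View pics/crop2.png

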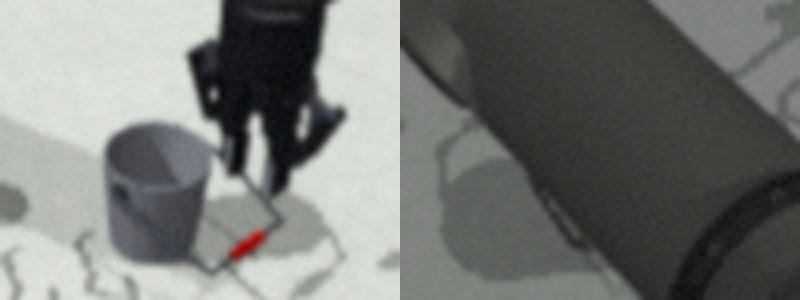

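The fingers straddle the bail crown, and their tips at about (383,250) match the projected TCP. I'll go down and close.

Emit:
play_rows:
  deltas: "0 0 -25 0; 0 0 -25 0; 0 0 -20 0; 0 0 -10 0; 0 0 -5 0; 0 0 0 0; 0 0 0 0"

```text
t: 5.08
eef_pos: [579.5, 213.5, 32.0]
eef_rot: [[-0.598, 0.802, 0.001], [0.802, 0.598, 0.0], [-0.0, 0.001, -1.0]]
wrist_force: [-0.5, -0.3, -0.3]
width: 30.3
```

Emit:
play_rows:
  deltas: "0 0 0 0; 0 0 0 0; 0 0 0 0; 0 0 0 0; 0 0 0 0; 0 0 0 0; 0 0 0 0; 0 0 0 0"
  gripper: 0
  squeeze: 30

```text
t: 6.08
eef_pos: [579.1, 213.3, 31.3]
eef_rot: [[-0.598, 0.802, -0.0], [0.802, 0.598, -0.0], [0.0, -0.0, -1.0]]
wrist_force: [-0.5, -1.4, -0.8]
width: 10.7
```

Run:
```python
import numpy as np
th=np.radians(np.linspace(-16.2,89,25));o=100*np.cos(th);z=100*np.sin(th)
P=np.stack([o*.802,o*.598,z],1);P=np.round(P-P[0],1);D=np.diff(P,axis=0)
for k in (0,8,16):print("; ".join("%.1f %.1f %.1f 0"%tuple(r) for r in D[k:k+8]))
```

```text
1.5 1.1 7.4 0; 1.0 0.8 7.6 0; 0.6 0.4 7.6 0; 0.1 0.1 7.6 0; -0.4 -0.3 7.7 0; -0.9 -0.7 7.5 0; -1.3 -0.9 7.5 0; -1.7 -1.3 7.3 0
-2.2 -1.7 7.2 0; -2.7 -1.9 6.9 0; -3.0 -2.3 6.6 0; -3.5 -2.6 6.3 0; -3.8 -2.8 6.0 0; -4.2 -3.2 5.6 0; -4.5 -3.3 5.2 0; -4.8 -3.6 4.7 0
-5.1 -3.8 4.3 0; -5.3 -4.0 3.8 0; -5.6 -4.1 3.2 0; -5.7 -4.3 2.7 0; -5.9 -4.4 2.2 0; -6.0 -4.5 1.5 0; -6.1 -4.5 1.1 0; -6.1 -4.6 0.4 0
```

Emit:
play_rows:
  deltas: "1.5 1.1 7.4 0; 1.0 0.8 7.6 0; 0.6 0.4 7.6 0; 0.1 0.1 7.6 0; -0.4 -0.3 7.7 0; -0.9 -0.7 7.5 0; -1.3 -0.9 7.5 0; -1.7 -1.3 7.3 0"

```text
t: 7.08
eef_pos: [577.9, 212.4, 92.0]
eef_rot: [[-0.598, 0.802, -0.0], [0.802, 0.598, -0.0], [0.0, -0.0, -1.0]]
wrist_force: [0.1, -0.7, -0.6]
width: 10.6
```

Emit:
play_rows:
  deltas: "-2.2 -1.7 7.2 0; -2.7 -1.9 6.9 0; -3.0 -2.3 6.6 0; -3.5 -2.6 6.3 0; -3.8 -2.8 6.0 0; -4.2 -3.2 5.6 0; -4.5 -3.3 5.2 0; -4.8 -3.6 4.7 0"

```text
t: 8.07
eef_pos: [549.0, 190.9, 140.3]
eef_rot: [[-0.598, 0.802, 0.0], [0.802, 0.598, -0.0], [-0.0, -0.0, -1.0]]
wrist_force: [-0.7, -0.1, -1.9]
width: 11.0
```

Run:
```python
from h import *
im,d=snap("scene","s2")
cv2.imwrite("pics/crop3.png",cv2.resize(im[190:280,310:430,::-1],(640,480),interpolation=cv2.INTER_CUBIC))
print(observe()["eef_pos"],observe()["wrist_force"])
```

```text
[548.73694891 190.50223127 140.77930548] [-0.62003311 -1.07865333 -0.60936788]
```

View pics/crop3.png

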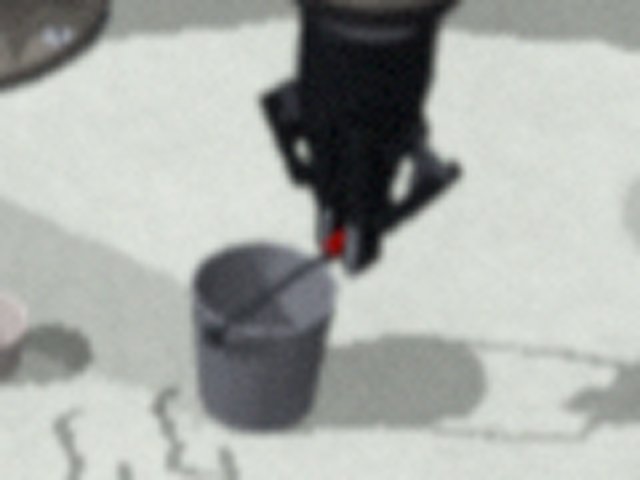

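The bail is rising with the sleeve held between the pads, and the pail is still standing upright.

Emit:
play_rows:
  deltas: "-5.1 -3.8 4.3 0; -5.3 -4.0 3.8 0; -5.6 -4.1 3.2 0; -5.7 -4.3 2.7 0; -5.9 -4.4 2.2 0; -6.0 -4.5 1.5 0; -6.1 -4.5 1.1 0; -6.1 -4.6 0.4 0; 0 0 0 0; 0 0 0 0; 0 0 0 0; 0 0 0 0"

```text
t: 9.62
eef_pos: [503.8, 157.1, 159.3]
eef_rot: [[-0.598, 0.801, 0.0], [0.801, 0.598, 0.0], [-0.0, 0.0, -1.0]]
wrist_force: [0.5, 0.2, 5.1]
width: 11.0
```

Emit:
play_rows:
  deltas: "0 0 1 0; 0 0 1 0; 0 0 1 0; 0 0 2 0; 0 0 3 0; 0 0 4 0; 0 0 6 0; 0 0 8 0; 0 0 4 0; 0 0 0 0; 0 0 0 0; 0 0 0 0"

```text
t: 11.12
eef_pos: [503.4, 156.9, 189.0]
eef_rot: [[-0.598, 0.802, -0.0], [0.802, 0.598, -0.0], [0.0, -0.0, -1.0]]
wrist_force: [0.6, 0.1, -3.3]
width: 10.7
```

Run:
```python
from h import *
im,d=snap("scene","s3")
cv2.imwrite("pics/crop4.png",cv2.resize(im[180:270,300:420,::-1],(640,480),interpolation=cv2.INTER_CUBIC))
print(observe()["eef_pos"],observe()["wrist_force"])
```

```text
[503.43457369 156.89778669 188.99992543] [-0.36875271 -0.58980439 -3.34106428]
```

View pics/crop4.png

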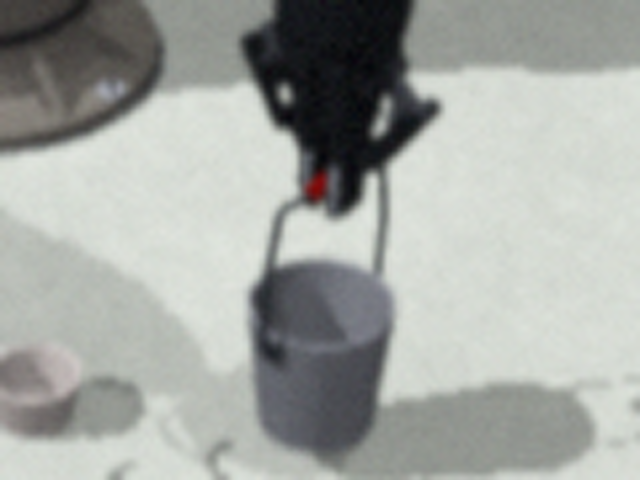

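The pail hangs freely from the bail with a reading of about 3.3 N. Next I'll raise it and carry it to a point in front of the prong tips.

Emit:
play_rows:
  deltas: "0 0 4 0; 0 0 8 0; 0 0 11 0; 0 -2 12 0; 0 -4 12 0; -1 -7 12 0; -1 -9 11 0; -2 -12 8 0; -3 -15 4 0; -3 -17 2 0; -4 -20 0 -0.03; -4 -20 0 -0.04"

```text
t: 12.68
eef_pos: [485.1, 49.3, 273.1]
eef_rot: [[-0.538, 0.843, -0.0], [0.843, 0.538, -0.0], [0.0, -0.0, -1.0]]
wrist_force: [-0.2, -0.1, -2.8]
width: 11.0
```

Emit:
play_rows:
  deltas: "-4 -20 0 -0.05; -4 -20 0 -0.05; -4 -20 0 -0.05; -4 -20 0 -0.05; -4 -20 0 -0.05; -4 -20 0 -0.05; -4 -20 0 -0.05; -4 -20 0 -0.05; -4 -20 0 -0.03; -4 -20 0 -0.017; -4 -18 0 0; -4 -16 0 0"

```text
t: 14.18
eef_pos: [437.2, -184.4, 273.2]
eef_rot: [[-0.123, 0.992, -0.0], [0.992, 0.123, 0.0], [0.0, -0.0, -1.0]]
wrist_force: [-0.4, 0.3, -2.8]
width: 10.7
```

Emit:
play_rows:
  deltas: "-4 -14 0 0; -3 -12 0 0; -2 -9 0 0; -2 -6 0 0; -1 -4 0 0; 0 -2 0 0; 0 -1 0 0; 0 0 0 0; 0 0 0 0; 0 0 0 0; 0 0 0 0; 0 0 0 0"

```text
t: 15.68
eef_pos: [425.5, -231.1, 273.2]
eef_rot: [[-0.124, 0.992, -0.0], [0.992, 0.124, 0.0], [0.0, -0.0, -1.0]]
wrist_force: [-0.4, -0.0, -3.1]
width: 10.5
```

Run:
```python
from h import *
im,d=snap("scene","s4");im2,_=snap("top","t4")
f=lambda im,x,y,w,h:cv2.resize(im[y:y+h,x:x+w],(400,450),interpolation=cv2.INTER_CUBIC)
cv2.imwrite("pics/crop5.png",np.hstack([f(im,190,170,100,112),f(im2,360,190,100,112)])[:,:,::-1])
s=observe();p=np.array(s["eef_pos"]);print(p,s["wrist_force"],np.degrees(np.arctan2(s["eef_rot"][1][1],s["eef_rot"][0][1])),s["qpos"])
c=np.array([568.2,-213.8]);x=np.array([.992,.124]);y=np.array([-.124,.992]);print((p[:2]-c)@x,(p[:2]-c)@y)
```

```text
[ 425.51641631 -231.07863474  273.19444003] [-0.46943977  0.11490751 -2.8662204 ] 7.102846542155773 [ 0.71882456  0.09361054 -0.37544356  1.95069137  0.03840505  1.10418813
  0.45155596]
-143.68466573223122 0.5523587199748974
```

View pics/crop5.png

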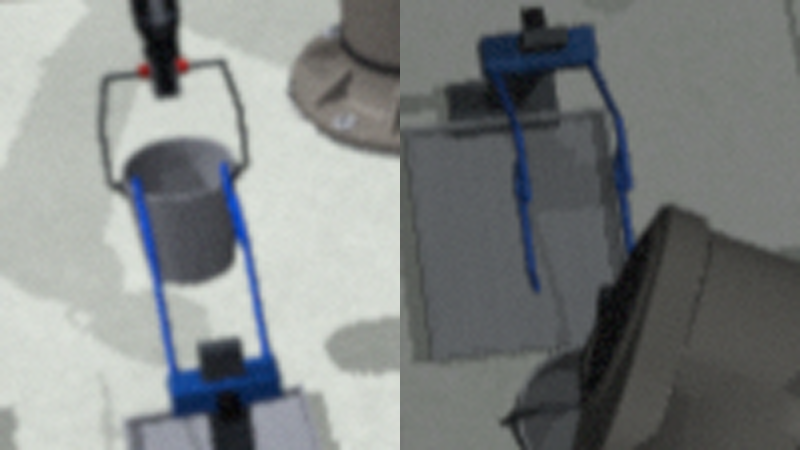

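The pail hangs in line with the prongs and in front of their tips, offset about 0.6 mm sideways by my estimate. Next is the move to over the run, 109 mm in.

Emit:
play_rows:
  deltas: "3 0.4 0 0; 6 0.8 0 0; 9 1.1 0 0; 12 1.5 0 0; 14 1.7 0 0; 14 1.7 0 0; 14 1.7 0 0; 12 1.5 0 0; 10 1.3 0 0; 7 0.9 0 0; 4 0.5 0 0; 3 0.4 0 0"

```text
t: 17.27
eef_pos: [533.6, -217.6, 273.2]
eef_rot: [[-0.124, 0.992, -0.0], [0.992, 0.124, -0.0], [-0.0, -0.0, -1.0]]
wrist_force: [-0.1, 0.4, -3.7]
width: 10.8
```

Emit:
play_rows:
  deltas: "0 0 0 0; 0 0 0 0; 0 0 0 0; 0 0 0 0; 0 0 0 0; 0 0 0 0; 0 0 -3 0; 0 0 -3 0; 0 0 -3 0; 0 0 -3 0; 0 0 -2 0; 0 0 0 0"

```text
t: 18.77
eef_pos: [533.5, -217.6, 259.0]
eef_rot: [[-0.124, 0.992, -0.0], [0.992, 0.124, 0.0], [0.0, -0.0, -1.0]]
wrist_force: [0.1, -0.7, -2.2]
width: 10.6
```

Emit:
play_rows:
  deltas: "0 0 -2 0; 0 0 -2 0; 0 0 -2 0; 0 0 -1 0; 0 0 -1 0; 0 0 -1 0; 0 0 0 0"

```text
t: 19.65
eef_pos: [533.5, -217.6, 250.2]
eef_rot: [[-0.124, 0.992, -0.0], [0.992, 0.124, 0.0], [0.0, -0.0, -1.0]]
wrist_force: [-0.1, -0.1, -2.8]
width: 11.0
```

Emit:
play_rows:
  deltas: "0 0 -1 0; 0 0 -1 0; 0 0 -1 0; 0 0 -1 0; 0 0 0 0"

```text
t: 20.27
eef_pos: [533.5, -217.6, 246.1]
eef_rot: [[-0.124, 0.992, -0.0], [0.992, 0.124, 0.0], [0.0, -0.0, -1.0]]
wrist_force: [0.3, 0.8, -2.6]
width: 10.8
```

Emit:
play_rows:
  deltas: "0 0 -1 0; 0 0 -1 0; 0 0 -1 0; 0 0 -1 0; 0 0 0 0"

```text
t: 20.9
eef_pos: [533.5, -217.6, 242.1]
eef_rot: [[-0.124, 0.992, -0.0], [0.992, 0.124, 0.0], [0.0, -0.0, -1.0]]
wrist_force: [0.7, -0.6, -3.5]
width: 10.6
```

Emit:
play_rows:
  deltas: "0 0 -1 0; 0 0 -1 0; 0 0 -1 0; 0 0 -1 0; 0 0 0 0"

```text
t: 21.52
eef_pos: [533.5, -217.6, 238.1]
eef_rot: [[-0.124, 0.992, -0.0], [0.992, 0.124, 0.0], [0.0, -0.0, -1.0]]
wrist_force: [-0.1, 0.2, -3.9]
width: 10.5
```

Emit:
play_rows:
  deltas: "0 0 -1 0; 0 0 -1 0; 0 0 -1 0; 0 0 0 0"

```text
t: 22.02
eef_pos: [533.5, -217.6, 235.1]
eef_rot: [[-0.124, 0.992, -0.0], [0.992, 0.124, 0.0], [0.0, -0.0, -1.0]]
wrist_force: [0.4, -0.6, -3.1]
width: 10.9
```

Emit:
play_rows:
  deltas: "0 0 -1 0; 0 0 -1 0; 0 0 -1 0; 0 0 0 0"

```text
t: 22.52
eef_pos: [533.5, -217.6, 232.1]
eef_rot: [[-0.124, 0.992, -0.0], [0.992, 0.124, 0.0], [0.0, -0.0, -1.0]]
wrist_force: [0.2, -0.0, -3.7]
width: 10.8
```

Emit:
play_rows:
  deltas: "0 0 -1 0; 0 0 -1 0; 0 0 0 0"

```text
t: 22.9
eef_pos: [533.5, -217.5, 230.1]
eef_rot: [[-0.124, 0.992, -0.0], [0.992, 0.124, 0.0], [0.0, -0.0, -1.0]]
wrist_force: [-0.1, -0.2, -2.8]
width: 10.8
```

Emit:
play_rows:
  deltas: "0 0 -1 0; 0 0 -1 0; 0 0 0 0"

```text
t: 23.28
eef_pos: [533.5, -217.6, 228.1]
eef_rot: [[-0.124, 0.992, -0.0], [0.992, 0.124, 0.0], [0.0, -0.0, -1.0]]
wrist_force: [0.5, -0.1, -3.3]
width: 10.8
```

Emit:
play_rows:
  deltas: "0 0 -1 0; 0 0 -1 0; 0 0 0 0"

```text
t: 23.65
eef_pos: [533.5, -217.6, 226.1]
eef_rot: [[-0.124, 0.992, -0.0], [0.992, 0.124, 0.0], [0.0, -0.0, -1.0]]
wrist_force: [0.3, 0.2, -3.1]
width: 10.7
```

Emit:
play_rows:
  deltas: "0 0 -1 0; 0 0 -1 0; 0 0 0 0"

```text
t: 24.02
eef_pos: [533.7, -217.6, 224.5]
eef_rot: [[-0.124, 0.992, 0.0], [0.992, 0.124, -0.0], [-0.0, 0.0, -1.0]]
wrist_force: [-1.6, 0.6, 3.2]
width: 11.2
```

Contact was felt: Fz went from −3.1 to +3.2 N, so the run is at TCP z of about 225, which puts the clamp about 13 mm up. I'll ease off slightly and slide in.

Emit:
play_rows:
  deltas: "0 0 0.8 0; 0 0 0 0; 1 0.1 0 0; 2 0.2 0 0; 2 0.3 0 0; 2 0.2 0 0; 2 0.3 0 0; 1 0.1 0 0; 0 0 0 0"

```text
t: 25.15
eef_pos: [543.7, -216.3, 225.0]
eef_rot: [[-0.124, 0.992, 0.0], [0.992, 0.124, 0.0], [0.0, 0.0, -1.0]]
wrist_force: [-0.0, 0.1, -2.9]
width: 10.7
```

Emit:
play_rows:
  deltas: "1 0.1 0 0; 2 0.3 0 0; 2 0.2 0 0; 2 0.3 0 0; 2 0.2 0 0; 1 0.1 0 0; 0 0 0 0"

```text
t: 26.02
eef_pos: [553.7, -215.1, 225.0]
eef_rot: [[-0.124, 0.992, 0.0], [0.992, 0.124, 0.0], [0.0, 0.0, -1.0]]
wrist_force: [0.5, -0.1, -2.8]
width: 10.7
```

Emit:
play_rows:
  deltas: "1 0.1 0 0; 1 0.1 0 0; 1 0.2 -0.3 0; 1 0.1 -0.4 0; 1 0.1 -0.4 0; 1 0.1 -0.4 0; 0 0 0 0"

```text
t: 26.9
eef_pos: [559.6, -214.5, 223.5]
eef_rot: [[-0.124, 0.992, -0.0], [0.992, 0.124, 0.0], [0.0, -0.0, -1.0]]
wrist_force: [-0.7, 0.2, -3.0]
width: 10.7
```

Emit:
play_rows:
  deltas: "1 0.1 -0.4 0; 1 0.1 -0.4 0; 1 0.1 -0.4 0; 1 0.1 -0.4 0; 1 0.2 -0.4 0; 1 0.1 -0.4 0; 0 0 0 0"

```text
t: 27.78
eef_pos: [565.6, -213.7, 221.1]
eef_rot: [[-0.124, 0.992, -0.0], [0.992, 0.124, 0.0], [0.0, -0.0, -1.0]]
wrist_force: [0.1, -0.5, -3.5]
width: 10.6
```

Emit:
play_rows:
  deltas: "1 0.1 -0.3 0; 1 0.1 -0.3 0; 1 0.1 -0.3 0; 0 0 0 0"

```text
t: 28.28
eef_pos: [568.6, -213.4, 220.1]
eef_rot: [[-0.124, 0.992, -0.0], [0.992, 0.124, 0.0], [0.0, -0.0, -1.0]]
wrist_force: [0.2, -0.4, -4.0]
width: 10.2
```

Now forward in small steps to feel for the back stop.

Emit:
play_rows:
  deltas: "1 0.1 0 0; 1 0.1 0 0; 1 0.2 0 0; 0 0 0 0"

```text
t: 28.78
eef_pos: [571.3, -213.2, 220.1]
eef_rot: [[-0.124, 0.992, -0.001], [0.992, 0.124, -0.0], [0.0, -0.001, -1.0]]
wrist_force: [-1.2, -0.1, -3.5]
width: 11.0
```

Emit:
play_rows:
  deltas: "-1 -0.1 0 0; -1 -0.1 0 0; 0 0 -0.5 0; 0 0 -0.5 0; 0 0 0 0"

```text
t: 29.4
eef_pos: [569.6, -213.2, 219.2]
eef_rot: [[-0.124, 0.992, -0.0], [0.992, 0.124, 0.0], [0.0, -0.0, -1.0]]
wrist_force: [0.5, 0.3, -2.7]
width: 10.9
```

Emit:
play_rows:
  deltas: "0 0 -0.5 0; 0 0 -0.5 0; 0 0 0 0"

```text
t: 29.78
eef_pos: [569.7, -213.3, 218.6]
eef_rot: [[-0.124, 0.992, 0.0], [0.992, 0.124, -0.0], [-0.0, 0.0, -1.0]]
wrist_force: [-1.3, 0.5, 3.6]
width: 10.9
```

The seat was felt at TCP z of about 218.8, which is 6 mm below the run as specified. I'll ease off and release with a small opening.

Emit:
play_rows:
  deltas: "0 0 0.4 0; 0 0 0 0; 0 0 0 0"

```text
t: 30.15
eef_pos: [569.6, -213.3, 218.6]
eef_rot: [[-0.124, 0.992, 0.0], [0.992, 0.124, 0.0], [0.0, 0.0, -1.0]]
wrist_force: [-0.5, 0.6, 1.7]
width: 10.6
```

Emit:
play_rows:
  deltas: "0 0 0 0; 0 0 0 0; 0 0 0 0; 0 0 0 0; 0 0 0 0; 0 0 0 0; 0 0 0 0; 0 0 0 0"
  gripper: 28

```text
t: 31.15
eef_pos: [569.6, -213.3, 218.6]
eef_rot: [[-0.124, 0.992, -0.0], [0.992, 0.124, 0.0], [0.0, 0.0, -1.0]]
wrist_force: [0.2, 0.4, -0.4]
width: 23.6
```

Run:
```python
from h import *
im,d=snap("scene","s5");im2,_=snap("top","t5")
f=lambda im,x,y,w,h:cv2.resize(im[y:y+h,x:x+w],(400,450),interpolation=cv2.INTER_CUBIC)
cv2.imwrite("pics/crop6.png",np.hstack([f(im,195,180,90,101),f(im2,360,190,100,112)])[:,:,::-1])
s=observe();print(s["eef_pos"],s["wrist_force"],s["width"])
```

```text
[ 569.55415888 -213.28560388  218.61608322] [-0.30828483  0.14159419 -0.06630072] 23.976618487464954
```

View pics/crop6.png

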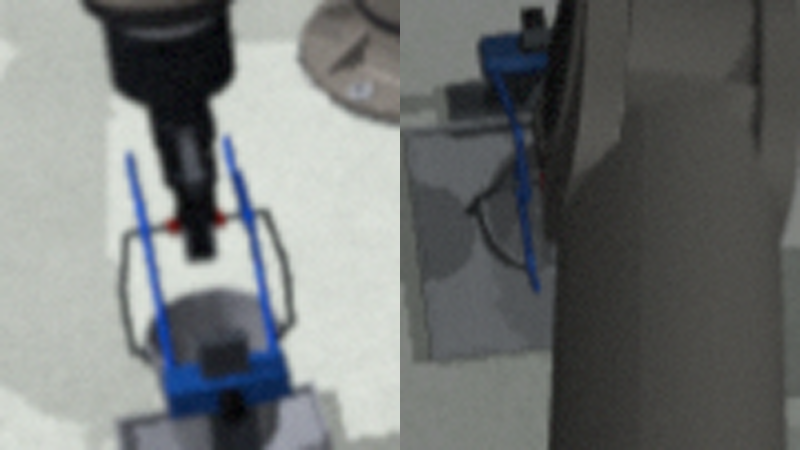

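The bail lies across both prongs with the fingers open and clear, and the forces read about 0. I'll withdraw straight up, gently.

Emit:
play_rows:
  deltas: "0 0 2 0; 0 0 3 0; 0 0 4 0; 0 0 4 0; 0 0 4 0; 0 0 4 0; 0 0 0 0"

```text
t: 32.12
eef_pos: [569.7, -213.3, 240.0]
eef_rot: [[-0.124, 0.992, 0.0], [0.992, 0.124, -0.0], [-0.0, 0.0, -1.0]]
wrist_force: [0.3, -0.1, -0.1]
width: 23.9
```

Emit:
play_rows:
  deltas: "0 0 6 0; 0 0 10 0; 0 0 15 0; 0 0 20 0; 0 0 30 0; 0 0 35 0; -10 10 40 0; -20 20 30 0; -20 40 20 0; -10 50 0 0; 0 50 0 0; 0 50 0 0"

```text
t: 33.62
eef_pos: [509.0, 8.4, 447.0]
eef_rot: [[-0.124, 0.992, 0.002], [0.992, 0.124, -0.001], [-0.001, 0.001, -1.0]]
wrist_force: [1.1, -0.7, -0.6]
width: 24.1
```

Emit:
play_rows:
  deltas: "0 50 0 0; 0 50 0 0; 0 40 0 0; 0 0 0 0; 0 0 0 0; 0 0 0 0; 0 0 0 0; 0 0 0 0"

```text
t: 34.62
eef_pos: [509.6, 146.3, 445.7]
eef_rot: [[-0.123, 0.992, -0.0], [0.992, 0.123, -0.0], [-0.0, -0.0, -1.0]]
wrist_force: [-0.1, 0.2, -0.4]
width: 23.9
```

Run:
```python
from h import *
np.set_printoptions(suppress=True,precision=1)
im,d=snap("scene","s6");im2,_=snap("top","t6")
f=lambda im,x,y,w,h:cv2.resize(im[y:y+h,x:x+w],(400,450),interpolation=cv2.INTER_CUBIC)
cv2.imwrite("pics/crop7.png",np.hstack([f(im,195,180,90,101),f(im2,360,190,80,90)])[:,:,::-1])
for n,i,(x0,x1,y0,y1) in(("scene",im,(215,270,200,260)),("top",im2,(375,430,200,270))):
    h=cv2.cvtColor(i,cv2.COLOR_RGB2HSV).astype(int)[y0:y1,x0:x1];m=((h[...,0]<8)|(h[...,0]>172))&(h[...,1]>130);v,u=np.nonzero(m);print(n,len(u),u.mean()+x0,v.mean()+y0,cast(n,u.mean()+x0,v.mean()+y0,238))
s=observe();print(s["eef_pos"],s["wrist_force"],s["t"])
```

```text
scene 30 238.63333333333333 229.3 [ 566.7 -213.5  238. ]
top 61 401.9836065573771 234.11475409836066 [ 572.  -213.2  238. ]
[509.6 146.5 445.6] [ 0.3 -0.2 -0.3] 34.725
```

View pics/crop7.png

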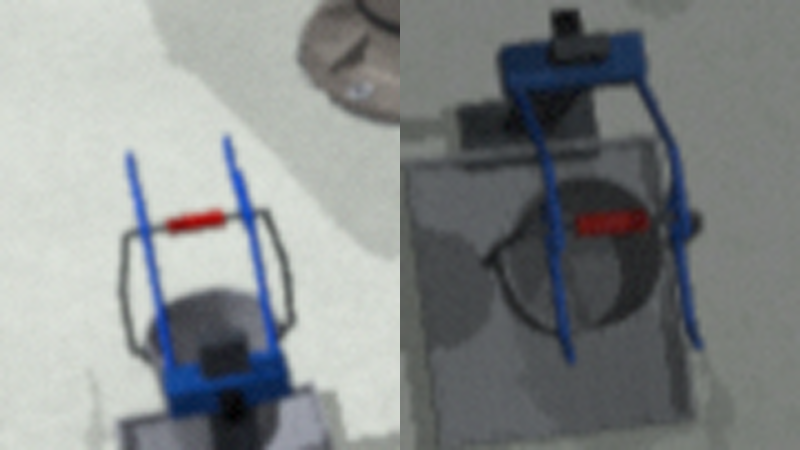

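The pail hangs from both prongs with its crown at about (569,−213) in both views. That is within 2 mm of the estimated seat and just behind the front of the roof. The arm is well clear.

```bash
python3 -c "
from plant import *
print(finish_job())"
```

```text
the job is handed in; nothing more can be done
None
```

I raised the bail upright with the pail still standing on the table, then lifted the pail by the sleeve. I carried it in over the prong tips, laid it on the run by feel, and slid it under the roof into the seat. I released it there and withdrew the arm straight up, handing in at about 35 s; no verdict was reported.

**Seating:** The seat contact was 6 mm below the run contact, as specified. I also touched the back stop, at about −1.2 N, before backing off 2 mm.

**Prong load:** The highest prong load I read was about 7 N, against the 15 N limit. I read forces only at the end of each move, so a short peak between readings would not show.

**Last pictures:** The sleeve is level across both prongs. The top view puts it at (572, −213) and the scene view at (567, −214). That 5 mm difference in x is larger than the stated 2 mm calibration error, but the two views straddle the seat I felt at about (570, −213).

**Disagreements and limits:**
- **Clamp height:** the first camera estimate was up to about 6 mm uncertain; I used the felt contact instead, about 13 mm above the lowest setting.
- **Roof cover:** no picture shows it clearly, so I infer it from the path and the felt contacts.
- **Swing:** I did not measure it separately. The last pictures were taken about 3.5 s after release.

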